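# Close the microscope's load lock and start its pump

## Robot

A 6-joint arm with a two-finger parallel gripper is mounted at the origin on the work surface. World frame = base frame: x ahead of the robot, y to its left, z up, the work surface at z = 0. Lengths are in mm, angles in degrees, forces in N, time in s.
With the tool pointing down it reaches from about 375 to 750 mm from the base axis. Payload 9 kg.
Tool frame: the origin (TCP) lies midway between the tips of the shut fingers; the grasp point (between the pads) lies 19 mm behind it; z points along the fingers, y is the line along which they close (so a half turn about z gives the same grasp; the last joint's range is limited). The gripper opens to 85 mm and grips with 20 to 120 N. Pads are 22 mm wide; open, the fingers measure 114 mm over their backs; the gripper's body (76 mm by 85 mm) begins 54 mm behind the grasp point. The pads swing forward as they close: fully open they stand 13 mm farther back than shut.
Start: joints at [-86.901, 5.964, 5.575, 89.605, 0, 77.527], TCP at [161.088, -578.003, 231.331] pointing down, gripper open.
Joint ranges: [-171.21, 171.21], [-48.23, 106.86], [-62.78, 66.21], [-105.2, 120.99], [-86.42, 89.51], [-180, 180]. Speed limits (degrees/s): [127.2, 127.2, 147.25, 180, 180, 180].

## Interface

Orientations are given as [roll, pitch, yaw] about the fixed x, y, z axes, in that order (R = Rz(yaw) Ry(pitch) Rx(roll)).
In Python, from workcell import manip gives the robot as it stands.
- The arm moves only by the shell command python3 -m crank 'ROWS'. ROWS is JSON, a list of rows, each an object of numbers: "dx", "dy", "dz": the shift along the tool's x, y, z in mm; "wx", "wy", "wz": the turn, a rotation vector about the tool's x, y, z in degrees; "claw": the finger opening in mm, from 0 to 85.4. In form: [{"dx": .., "dy": .., "dz": .., "wx": .., "wy": .., "wz": .., "claw": ..}, ...]. A call has 1 to 5 rows; each row is the pose to reach, as a shift and turn from the pose commanded when the call began, along the tool's axes at that moment; what a row does not reach only later rows make up. A row lasts 1/12 s, in which the tool goes at most 41.7 mm and 7.16 degrees, less where a joint would pass 70% of its speed; a pose out of reach is approached as far as the arm can. A call with a gripper value outside its range is refused whole. The fingers move at their own pace and stop on an object; the grip force is fixed at half the most. Time passes only in rows, so rows that repeat a pose let the fingers close. It gives the time, the measured TCP pose, the force, the opening and the grip force at its end, in the units of the state.
- manip.get_obs(): the state, without advancing time (a new reading comes with each control period).
- manip.camera(name): name is "scene" or "top" or "wrist"; returns the picture (480x640x3 uint8, red, green, blue); there is no depth.
- manip.calibration(name): a dict with "mtx" (3x3 intrinsics, pixels), "world_to_cam" (4x4, takes a point from world to camera coordinates). Camera axes: x right, y up, looking along -z (the intrinsics and any distortion apply to the point x, -y, -z); pixel columns grow to the right and rows downward; lengths in mm; the calibration is good to about 2 mm. A picture is of the moment at which its call begins: read the wrist's pose just before it. calibration takes no time and is no camera call; for the wrist camera it gives the pose at the moment of the call.
- manip.close_job(): hands the job in; it is judged then, once.
Trained networks look in the newest picture that a camera, given by its name, has taken for a name from the list of things; names that differ only in an ending like _2 or _b are one class to them, and where a whole thing is asked for, a point or a joint stands for the part that bears it (a point fixed in the world has none). Each returns a list of dicts, best first, with "p" (0 to 1); they miss things now and then, are a little off and sometimes report something else, mostly with a low value. They report only what shows in the picture. A call takes as long as a camera call.
- manip.outline_of(camera, query): "region" (480x640 bool, what is visible of it) and "centre" ([row, column] in pixels, amid what is visible of it).
The state is a dict: "time": time; "joint_positions": joint angles; "joint_vel": joint speeds; "joint_torque": joint torques, N m; "tool_pos": TCP position; "tool_rot": TCP orientation; "force": force on the tool from outside, world axes, zero at the start; "torque": the same for the moment, N m; "width": finger opening in mm; "grip_force": force on a finger pad.
Only numpy, scipy, OpenCV 4.12 (cv2) and the standard library are available. Lean on these libraries where they do the work, as an engineer would, in place of code of your own. Each camera call takes 0.05 s, during which the arm holds its last target. There are 200 camera calls.

## Task

Push the specimen drawer of the load lock gently shut by its metal door, all the way home, with the fingers on the outside of the door only: do not touch the rock specimen or the black seal behind the door. Only when it is shut, start the pump: press the large round button on the white console all the way down with the fingertips and let it come back up, pressing neither the square nor the small round button. Leave the loose stone, stub and jar where they stand, and withdraw.

Things in the scene. Friction and masses are not known exactly. Their poses are not given: they have to be found in the camera images.
- port: Load lock fixed to the bench: white box 155 x 172 mm, 92 mm high, window in its roof, on a dark base plate 340 x 180 x 10 mm. Origin on the bench under the shut door's outer face; +x runs into the box (the way the drawer shuts), z up. Box x = 0.016 to 0.171 m, plate x = -0.155 to 0.185; two 28 mm high blocks at x = -0.143, y = +-0.064. Stands left or right of the console.
- drawer (a joint): How far the specimen drawer stands out of the load lock, m: 0 is fully shut (a hard stop), 0.125 fully out; it starts 0.07 to 0.12 out. It slides along the port's x axis; friction about 3 N, stays where it is left.
- door_face (a point): The middle of the upper part of the drawer door's outer face, 70 mm above the bench. The door is a bare metal plate 160 mm wide, 12 mm thick, with a 3 mm black rubber seal over its inner side, from 12 to 90 mm above the bench; its outer face looks along this point's -x (away from the box, towards the robot's side). Moves with the drawer; axes as the port's.
- specimen (a point): Grey rock about 46 x 38 mm, 38 mm tall, fixed on the black disc of the drawer behind the door; its top is about 75 mm above the bench. Not to be touched. The point is the middle of its underside.
- large_round (a joint): Large round button, the one to press. Value: 0 released, 0.008 m fully down. Springs back up by itself; about 2 N starts it moving, 6 N holds it fully down.
- large_round_top (a point): A button cap of matte grey plastic on a 54 mm square black base plate, one of three on the white console; the three may stand in any order along it. Large round cap, 42 mm across. The point is the centre of its top face, 63 mm above the bench when released.
- small_round (a joint): Small round button, to be left alone. Value: 0 released, 0.008 m fully down. Springs back up by itself; about 2 N starts it moving, 6 N holds it fully down.
- small_round_top (a point): A button cap of matte grey plastic on a 54 mm square black base plate, one of three on the white console; the three may stand in any order along it. Small round cap, 20 mm across. The point is the centre of its top face, 63 mm above the bench when released.
- square (a joint): Square button, to be left alone. Value: 0 released, 0.008 m fully down. Springs back up by itself; about 2 N starts it moving, 6 N holds it fully down.
- square_top (a point): A button cap of matte grey plastic on a 54 mm square black base plate, one of three on the white console; the three may stand in any order along it. Square cap, 36 x 36 mm. The point is the centre of its top face, 63 mm above the bench when released.
- console: White pump console fixed to the bench, 120 x 240 mm, 45 mm high, with three buttons 70 mm apart in a row along its y axis, 10 mm to the -x side of its middle. Origin at the middle of its underside; z up.
- stone: Loose bystander: grey rock, about 55 x 45 mm, 44 mm tall, on the bench between port and console. Origin at the middle of its underside.
- stub: Loose bystander: aluminium specimen stub, 32 mm across the foot, 32 mm tall, on the bench on the robot's side of the console. Origin at the middle of its underside.
- jar: Loose bystander: brown glass jar with white lid, 44 mm across, 55 mm tall, on the bench beyond the console. Origin at the middle of its underside.
- large_round_module: The large round button with its black base plate, 54 x 54 mm, 4 mm thick, on the console's top. Origin at the middle of the plate's underside, 45 mm above the bench.

How it is judged (in metres and radians):
On the way, in this order (a step that is already met when the one before it is completed fails the run):
1. the specimen drawer is pushed fully shut (value of joint drawer below 0.004 m), for 0.2 s.
2. the large round button is pressed down by the fingers (value of joint large_round above 0.006 m and contact force between the fingers and large_round_module above 1 N and value of joint drawer below 0.004 m), for 0.05 s.
At the end, for the whole second after the job is handed in: The drawer stands less than 4 mm out, all three buttons are back up (within 1.5 mm), and the stone, stub and jar stand at rest within 15 mm of their starting places, not tipped over (value of joint drawer below 0.004 m and velocity of joint drawer below 0.01 m/s and value of joint each of large_round, small_round, square below 0.0015 m and not (distance of any of stone, stub, jar from where it was at the start of the episode above 0.015 m or angle between any of stone, stub, jar's own z axis and vertical above 0.5 rad) and linear speed of each of stone, stub, jar below 0.02 m/s); the robot touches nothing.
It fails at once if the rock specimen or the seal on the inner side of the door is touched (contact force between any of the fingers, the arm and drawer_c1 above 0.5 N or contact force between any of the fingers, the arm and drawer_c4 above 0.5 N or contact force between any of the fingers, the arm and drawer_c5 above 0.5 N or contact force between any of the fingers, the arm and drawer_c6 above 0.5 N).
It fails at once if the drawer is slammed (faster than 0.3 m/s) or the load lock, console or button is pushed harder than 50 N (velocity of joint drawer below -0.3 m/s or contact force between any of the fingers, the arm and port above 50 N or contact force between any of the fingers, the arm and console above 50 N or contact force between any of the fingers, the arm and large_round_module above 50 N).
It fails at once if the pump button is pressed (more than 3 mm) while the drawer stands open (more than 8 mm) (value of joint large_round above 0.003 m and value of joint drawer above 0.008 m).
It fails at once if the square or small round button is pressed (more than 2 mm) (value of joint any of square, small_round above 0.002 m).
It fails at once if the stone, stub or jar is lifted, moved more than 15 mm or tipped over (distance of any of stone, stub, jar from where it was at the start of the episode above 0.015 m or angle between any of stone, stub, jar's own z axis and vertical above 0.5 rad).
It also fails if it takes over 51 s, if anything falls off the work surface, if the arm or the gripper's body presses on something with over 40 N, if the wrist force passes 120 N, or if a joint passes its speed limit or range.

## Working session

There is one attempt and no reset: what is moved stays moved. The work goes in short steps, Python scripts to look and compute and a shell command to move; the robot and the scene stay as the last step left them, time stands still between calls to the robot, and variables do not carry over. Pictures are saved under pics/ and viewed, at most 10 in all, crops included, and the job is handed in when it is done.

```bash
mkdir -p pics
cat > h.py <<'E'
import numpy as np, cv2
from workcell import manip
def ray(cam,px):
    c=manip.calibration(cam); M=np.array(c["world_to_cam"]); K=np.array(c["mtx"])
    r,cl=px; d=np.linalg.inv(K)@[cl,r,1]; d=np.array([d[0],-d[1],-d[2]])
    R=M[:3,:3]; return -R.T@M[:3,3], R.T@d
def onz(cam,px,z):
    o,d=ray(cam,px); return o+d*(z-o[2])/d[2]
def proj(cam,p):
    c=manip.calibration(cam); M=np.array(c["world_to_cam"]); q=M[:3,:3]@p+M[:3,3]
    u=np.array(c["mtx"])@[q[0],-q[1],-q[2]]; return u[:2]/u[2]
def outl(cam,n):
    return manip.outline_of(cam,n)
E
python3 - <<'E'
from h import *
for k,v in manip.calibration("top").items(): print(k,np.round(v,2).tolist() if not isinstance(v,str) else v)
print(manip.get_obs())
ims=[]
for n in("top","scene"):
    im=manip.camera(n); cv2.imwrite(f"pics/{n}0.png",im[...,::-1])
Z=dict(large_round_top=63,small_round_top=63,square_top=63,console=45,stone=22,stub=20,jar=55,door_face=90,port=92,specimen=70)
for n,z in Z.items():
    L=outl("top",n)[:2]
    for o in L: 
        a=np.argwhere(o["region"]); print(n,round(o["p"],2),np.round(o["centre"]),a.min(0),a.max(0),len(a),np.round(onz("top",o["centre"],z)))
E
```

```text
mtx [[479.5, 0.0, 326.86], [0.0, 479.5, 230.57], [0.0, 0.0, 1.0]]
world_to_cam [[-0.01, -1.0, -0.03, 29.97], [0.99, -0.02, 0.12, -614.42], [-0.12, -0.03, 0.99, -746.35], [0.0, 0.0, 0.0, 1.0]]
{'time': 0.0, 'joint_positions': array([-8.68985645e+01,  5.99861654e+00,  5.52625938e+00,  8.96047164e+01,
       -1.16980822e-03,  7.75266529e+01]), 'joint_vel': array([-0.02495945, -0.06437657,  0.05371249, -0.00646147,  0.04904097,
        0.01212319]), 'joint_torque': array([-1.00108649e-03, -5.56935239e+01,  5.03644109e+01,  1.71633193e-02,
       -4.50500747e-04,  5.86644440e-07]), 'tool_pos': array([ 161.08122234, -577.62050693,  230.51466486]), 'tool_rot': array([-1.79924493e+02, -1.55045663e-02,  1.55747731e+01]), 'force': array([ 0.04626619,  0.39596617, -0.30145075]), 'torque': array([ 0.03009132, -0.008611  , -0.01526104]), 'grip_force': 0.0, 'width': 84.96448221813182}
large_round_top 0.71 [274. 478.] [226 432] [313 547] 6077 [ 540. -214.   63.]
small_round_top 0.48 [270. 153.] [264 148] [276 161] 133 [554. 296.  63.]
square_top 0.85 [254. 238.] [241 228] [266 253] 560 [578. 161.  63.]
console 0.8 [243. 198.] [207 123] [306 280] 7881 [597. 231.  45.]
stone 0.6 [321. 333.] [302 312] [339 349] 1014 [469.  13.  22.]
stub 0.55 [320. 205.] [310 193] [328 214] 304 [472. 224.  20.]
jar 0.73 [193. 196.] [180 179] [208 210] 671 [678. 232.  55.]
door_face 0.7 [274. 480.] [226 431] [314 548] 6232 [ 539. -208.   90.]
door_face 0.41 [263. 200.] [249 184] [274 211] 565 [561. 213.  90.]
port 0.95 [224. 472.] [112 403] [341 548] 25122 [ 615. -200.   92.]
port 0.5 [273. 480.] [226 431] [314 548] 6292 [ 540. -208.   92.]
specimen 0.91 [274. 480.] [225 431] [314 548] 6264 [ 540. -214.   70.]
```

View pics/top0.png

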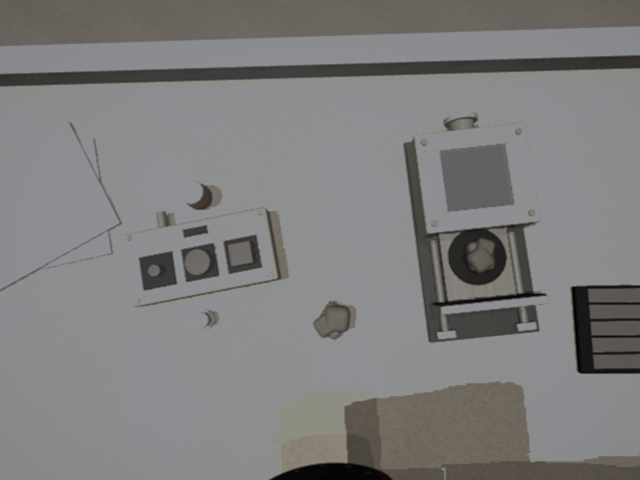

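View pics/scene0.png

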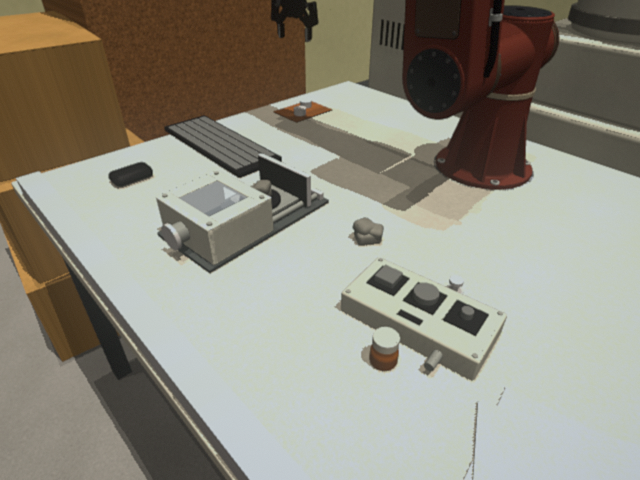

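The top view shows the load lock on the right, with its front roof edge from about (427,233) to (538,219) and the door's top edge from about (440,305) to (549,297). The console is on the left, with the large round cap in the middle at about (198,262). Next I'll zoom in on the door and measure.

Run:
```python
from h import *
im=cv2.imread("pics/top0.png"); cv2.imwrite("pics/crop1.png",cv2.resize(im[205:350,405:565],None,fx=5,fy=4,interpolation=cv2.INTER_CUBIC)[:600])
for n,(c,r) in dict(TL=(414,137),TR=(526,124),BR=(538,219),BL=(427,233)).items(): print(n,onz("top",(r,c),92).round(1))
for n,(c,r) in dict(pBL=(429,342),pBR=(538,331)).items(): print(n,onz("top",(r,c),10).round(1))
o=manip.outline_of("top","large_round_module")
g=cv2.cvtColor(im,cv2.COLOR_BGR2GRAY)
for x in o[:3]:
  a=np.argwhere(x["region"]); print(x["p"],x["centre"],a.min(0),a.max(0))
for c,r in((154,270),(198,262),(242,253)): print(onz("top",(r,c),63).round(1))
for c,r in((128,236),(265,208),(280,279),(136,306)): print(onz("top",(r,c),45).round(1))
```

```text
TL [ 751.8 -118.2   92. ]
TR [ 768.3 -290.5   92. ]
BR [ 620.2 -299.    92. ]
BL [ 601.8 -132.4   92. ]
pBL [ 431.7 -143.3   10. ]
pBR [ 447.5 -320.3   10. ]
0.96 [260.4, 200.4] [243 181] [281 217]
[553.5 294.7  63. ]
[565.2 224.5  63. ]
[578.3 154.5  63. ]
[610.7 346.8  45. ]
[652.9 121.   45. ]
[536.9  96.6  45. ]
[496.9 329.4  45. ]
```

View pics/crop1.png

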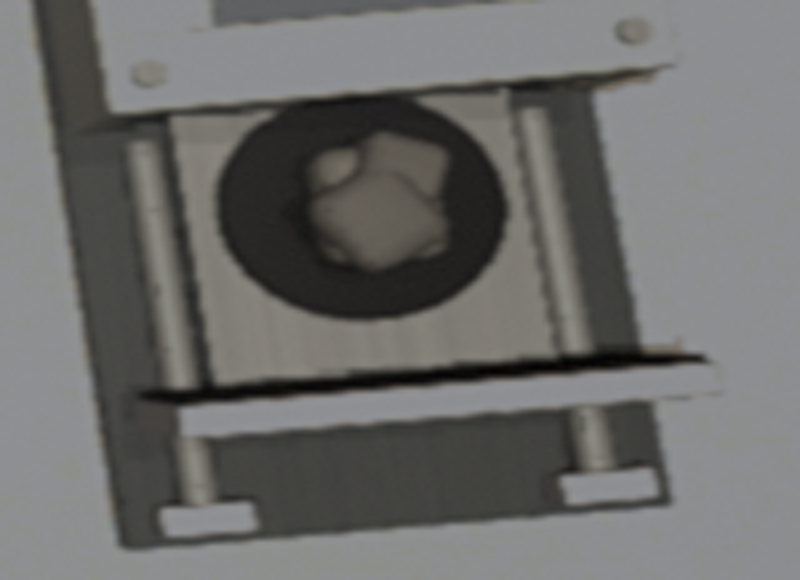

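The crop shows the door's outer top edge running from about (442,314.5) to (549,303) in the full picture, with the specimen and black seal on the far side of it. I'll compute the door's position and the first shifts.

```bash
cat >> h.py <<'E'
def shift(target,yaw=None):
    """tool-axis shift (mm) and wz (deg) from the present pose to target/yaw, tool pointing down"""
    from scipy.spatial.transform import Rotation as Ro
    o=manip.get_obs(); R=Ro.from_euler("xyz",o["tool_rot"],degrees=True).as_matrix()
    d=R.T@(np.array(target)-o["tool_pos"]); wz=0 if yaw is None else -((yaw-o["tool_rot"][2]+180)%360-180)
    return d.round(1),round(wz,1)
E
python3 - <<'E'
from h import *
for c,r in((442,314.5),(549.4,303),(434,305)): print(onz("top",(r,c),90).round(1))
yaw=np.radians(5.3); X=np.array([np.cos(yaw),np.sin(yaw),0]);Y=np.array([-X[1],X[0],0])
P=np.array([594.5,-217,0])
for c,r in((442,314.5),(549.4,303)):
    d=onz("top",(r,c),90)-P; print("port frame",(d@X).round(1),(d@Y).round(1))
pre=P-160*X+[0,0,150]; print(pre.round(1),shift(pre,5.3))
E
```

```text
[ 480.2 -150.2   90. ]
[ 495.1 -308.2   90. ]
[ 494.2 -139.    90. ]
port frame -107.7 77.1
port frame -107.4 -81.6
[ 435.2 -231.8  150. ] (array([ 357. , -260. ,   81.3]), np.float64(10.3))
```

```bash
python3 -m crank '[{"dx":36,"dy":-26,"claw":0},{"dx":70,"dy":-51,"claw":0},{"dx":104,"dy":-76,"claw":0},{"dx":138,"dy":-100,"claw":0},{"dx":160,"dy":-116,"claw":0}]' && python3 -m crank '[{"dx":34,"dy":-25,"claw":0},{"dx":68,"dy":-50,"claw":0},{"dx":102,"dy":-75,"claw":0},{"dx":136,"dy":-100,"claw":0},{"dx":160,"dy":-116,"claw":0}]' && python3 -m crank '[{"dx":37,"dy":-28,"claw":0},{"dx":37,"dy":-28,"dz":40,"wz":5,"claw":0},{"dx":37,"dy":-28,"dz":81,"wz":10.3,"claw":0},{"dx":37,"dy":-28,"dz":81,"wz":10.3,"claw":0}]'
python3 - <<'E'
from h import *
P=np.array([594.5,-217,0]);X=np.array([np.cos(np.radians(5.3)),np.sin(np.radians(5.3)),0])
print(shift(P-145*X+[0,0,60],5.3),manip.get_obs()["joint_positions"].round())
cv2.imwrite("pics/top1.png",manip.camera("top")[...,::-1])
E
```

```text
(array([ 371.8, -257.3,  171.3]), np.float64(10.3)) [-87.   6.   6.  90.  -0.  78.]validation failed for argument at $[0]...
```

View pics/top1.png

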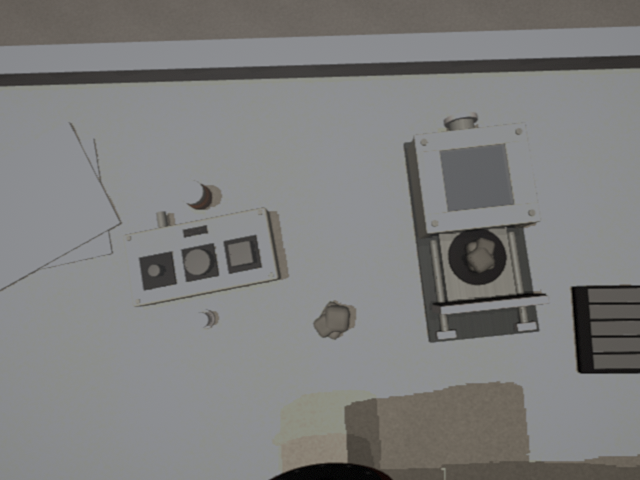

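The call was refused and nothing moved. Every row probably needs all seven keys, so I'll resend it that way.

```bash
python3 -m crank '[{"dx":34,"dy":-24,"dz":0,"wx":0,"wy":0,"wz":0,"claw":0},{"dx":68,"dy":-48,"dz":0,"wx":0,"wy":0,"wz":0,"claw":0},{"dx":102,"dy":-72,"dz":0,"wx":0,"wy":0,"wz":0,"claw":0},{"dx":136,"dy":-96,"dz":0,"wx":0,"wy":0,"wz":0,"claw":0},{"dx":165,"dy":-116,"dz":0,"wx":0,"wy":0,"wz":0,"claw":0}]' && python3 -m crank '[{"dx":34,"dy":-24,"dz":0,"wx":0,"wy":0,"wz":0,"claw":0},{"dx":68,"dy":-48,"dz":0,"wx":0,"wy":0,"wz":0,"claw":0},{"dx":102,"dy":-72,"dz":0,"wx":0,"wy":0,"wz":0,"claw":0},{"dx":136,"dy":-96,"dz":0,"wx":0,"wy":0,"wz":0,"claw":0},{"dx":165,"dy":-116,"dz":0,"wx":0,"wy":0,"wz":0,"claw":0}]' && python3 -m crank '[{"dx":33,"dy":-25,"dz":0,"wx":0,"wy":0,"wz":0,"claw":0},{"dx":33,"dy":-25,"dz":40,"wx":0,"wy":0,"wz":5,"claw":0},{"dx":33,"dy":-25,"dz":80,"wx":0,"wy":0,"wz":10.3,"claw":0},{"dx":33,"dy":-25,"dz":80,"wx":0,"wy":0,"wz":10.3,"claw":0}]'
python3 - <<'E'
from h import *
P=np.array([594.5,-217,0]);X=np.array([np.cos(np.radians(5.3)),np.sin(np.radians(5.3)),0])
print(shift(P-145*X+[0,0,60],5.3),manip.get_obs()["joint_positions"].round())
E
```

```text
time: 1.12
tool_pos: [290.0, -419.9, 231.4]
tool_rot: [180.0, -0.0, 15.6]
force: [0.3, 0.0, -0.0]
width: 25.4
grip_force: 0.0
time: 1.53
tool_pos: [417.9, -263.7, 231.7]
tool_rot: [180.0, -0.0, 15.6]
force: [0.6, -1.2, -0.6]
width: 0.0
grip_force: 0.0
time: 1.87
tool_pos: [439.0, -229.2, 143.6]
tool_rot: [-179.5, 0.4, 5.2]
force: [-2.0, 0.1, -1.2]
width: 0.1
grip_force: 0.0
(array([11.6,  2.9, 83.5]), np.float64(-0.1)) [-43. -12. -21.  82.  -0. 132.]
```

```bash
python3 -m crank '[{"dx":11,"dy":3,"dz":35,"wx":0,"wy":0,"wz":0,"claw":0},{"dx":11,"dy":3,"dz":65,"wx":0,"wy":0,"wz":0,"claw":0},{"dx":11,"dy":3,"dz":88,"wx":0,"wy":0,"wz":0,"claw":0},{"dx":11,"dy":3,"dz":88,"wx":0,"wy":0,"wz":0,"claw":0},{"dx":11,"dy":3,"dz":88,"wx":0,"wy":0,"wz":0,"claw":0}]'
python3 - <<'E'
from h import *
P=np.array([594.5,-217,0]);X=np.array([np.cos(np.radians(5.3)),np.sin(np.radians(5.3)),0])
print(shift(P-11*X+[0,0,58],5.3)); cv2.imwrite("pics/s2.png",manip.camera("scene")[80:320,120:440][...,::-1].repeat(2,0).repeat(2,1))
E
```

```text
time: 2.28
tool_pos: [452.7, -235.3, 64.4]
tool_rot: [-180.0, 0.0, 5.3]
force: [-0.0, -0.1, 1.1]
width: -0.2
grip_force: 0.0
(array([131.8,  -5. ,   6.3]), np.float64(0.0))
```

View pics/s2.png

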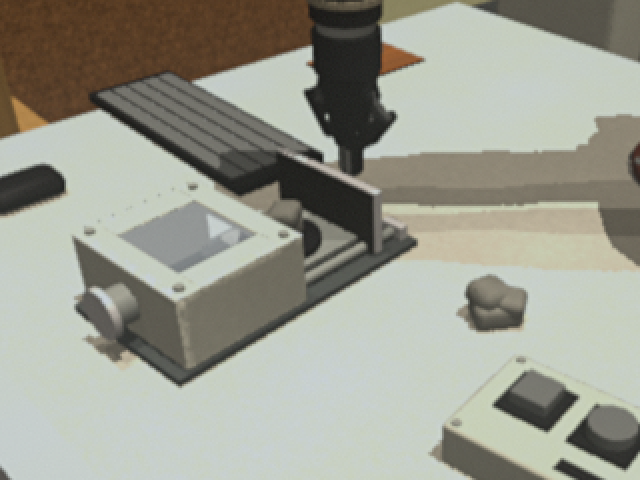

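The shut fingers stand on the robot's side of the door, clear of it and near its middle. Now a slow push along +x at about 8 mm per row.

```bash
python3 -m crank '[{"dx":7,"dy":-2,"dz":2,"wx":0,"wy":0,"wz":0,"claw":0},{"dx":14,"dy":-4,"dz":4,"wx":0,"wy":0,"wz":0,"claw":0},{"dx":20,"dy":-5,"dz":4,"wx":0,"wy":0,"wz":0,"claw":0},{"dx":25,"dy":-5,"dz":4,"wx":0,"wy":0,"wz":0,"claw":0},{"dx":30,"dy":-5,"dz":4,"wx":0,"wy":0,"wz":0,"claw":0}]' && python3 -m crank '[{"dx":5,"dy":0,"dz":0,"wx":0,"wy":0,"wz":0,"claw":0},{"dx":11,"dy":0,"dz":0,"wx":0,"wy":0,"wz":0,"claw":0},{"dx":18,"dy":0,"dz":0,"wx":0,"wy":0,"wz":0,"claw":0},{"dx":25,"dy":0,"dz":0,"wx":0,"wy":0,"wz":0,"claw":0},{"dx":32,"dy":0,"dz":0,"wx":0,"wy":0,"wz":0,"claw":0}]' && python3 -m crank '[{"dx":8,"dy":0,"dz":0,"wx":0,"wy":0,"wz":0,"claw":0},{"dx":16,"dy":0,"dz":0,"wx":0,"wy":0,"wz":0,"claw":0},{"dx":24,"dy":0,"dz":0,"wx":0,"wy":0,"wz":0,"claw":0},{"dx":31,"dy":0,"dz":0,"wx":0,"wy":0,"wz":0,"claw":0},{"dx":37,"dy":0,"dz":0,"wx":0,"wy":0,"wz":0,"claw":0}]'
python3 - <<'E'
from h import *
P=np.array([594.5,-217,0]);X=np.array([np.cos(np.radians(5.3)),np.sin(np.radians(5.3)),0])
print(shift(P-11*X+[0,0,58],5.3)); im=manip.camera("top"); cv2.imwrite("pics/t3.png",im[100:350,395:575][...,::-1].repeat(2,0).repeat(2,1))
E
```

```text
time: 2.75
tool_pos: [482.9, -227.2, 59.8]
tool_rot: [180.0, 0.0, 5.3]
force: [-3.6, 0.2, 3.2]
width: -0.1
grip_force: 1.7
time: 3.17
tool_pos: [515.0, -224.3, 59.3]
tool_rot: [180.0, 0.0, 5.3]
force: [-4.1, -0.5, 2.5]
width: 0.2
grip_force: 1.8
time: 3.58
tool_pos: [552.0, -220.9, 59.2]
tool_rot: [180.0, -0.0, 5.3]
force: [-2.9, -2.0, 2.1]
width: -0.0
grip_force: 1.7
(array([31.7,  0.1,  1.2]), np.float64(-0.0))
```

View pics/t3.png

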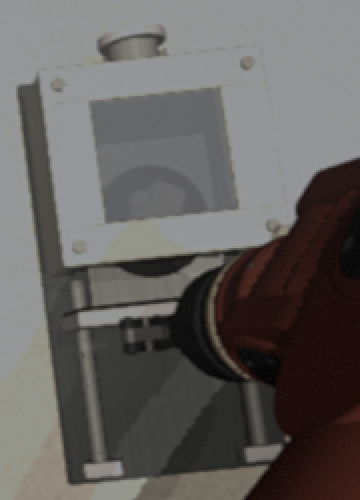

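The door has moved with the fingers, about 3/4 of the way in, at a steady push of about 4 N. I'll continue slowly to the stop.

```bash
python3 -m crank '[{"dx":6,"dy":0,"dz":0,"wx":0,"wy":0,"wz":0,"claw":0},{"dx":11,"dy":0,"dz":0,"wx":0,"wy":0,"wz":0,"claw":0},{"dx":16,"dy":0,"dz":0,"wx":0,"wy":0,"wz":0,"claw":0},{"dx":20,"dy":0,"dz":0,"wx":0,"wy":0,"wz":0,"claw":0},{"dx":23,"dy":0,"dz":0,"wx":0,"wy":0,"wz":0,"claw":0}]' && python3 -m crank '[{"dx":2,"dy":0,"dz":0,"wx":0,"wy":0,"wz":0,"claw":0},{"dx":3,"dy":0,"dz":0,"wx":0,"wy":0,"wz":0,"claw":0},{"dx":4,"dy":0,"dz":0,"wx":0,"wy":0,"wz":0,"claw":0},{"dx":4,"dy":0,"dz":0,"wx":0,"wy":0,"wz":0,"claw":0}]'
```

```text
time: 4.05
tool_pos: [574.3, -218.6, 59.1]
tool_rot: [-180.0, 0.0, 5.3]
force: [-2.4, 0.1, 0.2]
width: -0.2
grip_force: 1.6
time: 4.38
tool_pos: [578.1, -218.2, 59.1]
tool_rot: [-180.0, -0.0, 5.3]
force: [-2.1, -0.1, -0.4]
width: -0.2
grip_force: 0.8
```

```bash
for i in 1 2; do :; done; python3 -m crank '[{"dx":1,"dy":0,"dz":0,"wx":0,"wy":0,"wz":0,"claw":0},{"dx":2,"dy":0,"dz":0,"wx":0,"wy":0,"wz":0,"claw":0},{"dx":3,"dy":0,"dz":0,"wx":0,"wy":0,"wz":0,"claw":0},{"dx":3,"dy":0,"dz":0,"wx":0,"wy":0,"wz":0,"claw":0}]' && python3 -m crank '[{"dx":1,"dy":0,"dz":0,"wx":0,"wy":0,"wz":0,"claw":0},{"dx":2,"dy":0,"dz":0,"wx":0,"wy":0,"wz":0,"claw":0},{"dx":2,"dy":0,"dz":0,"wx":0,"wy":0,"wz":0,"claw":0}]'
```

```text
time: 4.72
tool_pos: [581.1, -218.0, 59.2]
tool_rot: [-180.0, -0.0, 5.3]
force: [-2.3, -0.4, -1.9]
width: -0.2
grip_force: 1.1
time: 4.97
tool_pos: [582.2, -217.9, 59.2]
tool_rot: [-180.0, 0.1, 5.3]
force: [-7.0, 0.9, 1.1]
width: 0.1
grip_force: 3.8
```

```bash
python3 -m crank '[{"dx":0.7,"dy":0,"dz":0,"wx":0,"wy":0,"wz":0,"claw":0},{"dx":1.2,"dy":0,"dz":0,"wx":0,"wy":0,"wz":0,"claw":0},{"dx":1.2,"dy":0,"dz":0,"wx":0,"wy":0,"wz":0,"claw":0},{"dx":1.2,"dy":0,"dz":0,"wx":0,"wy":0,"wz":0,"claw":0},{"dx":1.2,"dy":0,"dz":0,"wx":0,"wy":0,"wz":0,"claw":0}]'
```

```text
time: 5.38
tool_pos: [582.2, -217.9, 59.2]
tool_rot: [-180.0, 0.2, 5.2]
force: [-14.8, 0.1, 4.4]
width: 0.2
grip_force: 7.2
```

The hard stop is confirmed: force rose to 15 N with no further travel, at the expected face position. I'll back off, lift, and turn the wrist to keep the last joint within range.

```bash
python3 -m crank '[{"dx":-4,"dy":0,"dz":0,"wx":0,"wy":0,"wz":0,"claw":0},{"dx":-20,"dy":0,"dz":0,"wx":0,"wy":0,"wz":0,"claw":0},{"dx":-40,"dy":0,"dz":0,"wx":0,"wy":0,"wz":0,"claw":0},{"dx":-40,"dy":0,"dz":-40,"wx":0,"wy":0,"wz":0,"claw":0},{"dx":-40,"dy":0,"dz":-75,"wx":0,"wy":0,"wz":0,"claw":0}]' && python3 -m crank '[{"dx":0,"dy":0,"dz":-35,"wx":0,"wy":0,"wz":-7,"claw":0},{"dx":0,"dy":0,"dz":-60,"wx":0,"wy":0,"wz":-14,"claw":0},{"dx":0,"dy":0,"dz":-60,"wx":0,"wy":0,"wz":-21,"claw":0},{"dx":0,"dy":0,"dz":-60,"wx":0,"wy":0,"wz":-28,"claw":0},{"dx":0,"dy":0,"dz":-60,"wx":0,"wy":0,"wz":-35,"claw":0}]' && python3 -m crank '[{"dx":0,"dy":0,"dz":0,"wx":0,"wy":0,"wz":-7,"claw":0},{"dx":0,"dy":0,"dz":0,"wx":0,"wy":0,"wz":-14,"claw":0},{"dx":0,"dy":0,"dz":0,"wx":0,"wy":0,"wz":-20,"claw":0},{"dx":0,"dy":0,"dz":0,"wx":0,"wy":0,"wz":-20,"claw":0}]'
python3 - <<'E'
from h import *
print(shift([565.5,224.5,150]),manip.get_obs()["joint_positions"].round())
im=manip.camera("top"); cv2.imwrite("pics/t4.png",im[100:350,395:575][...,::-1].repeat(2,0).repeat(2,1))
for n,x in (("large_round_module",53),("large_round_top",63)):
  for o in outl("top",n)[:2]: print(n,round(o["p"],2),o["centre"],onz("top",o["centre"],x).round(1))
E
```

```text
time: 5.8
tool_pos: [541.8, -220.1, 132.5]
tool_rot: [-179.8, 0.2, 5.2]
force: [1.6, -1.3, 2.0]
width: 0.0
grip_force: 0.0
time: 6.22
tool_pos: [545.5, -222.1, 195.8]
tool_rot: [179.8, -0.1, 40.6]
force: [-0.6, -0.4, 0.0]
width: -0.2
grip_force: 0.0
time: 6.55
tool_pos: [545.1, -221.8, 194.9]
tool_rot: [179.9, -0.0, 60.5]
force: [-0.0, -0.3, 0.1]
width: 0.2
grip_force: 0.0
(array([ 398.7, -201.8,   44.6]), 0) [-35.   4.  -1.  86.   0.  85.]
large_round_module 0.7 [262.0, 199.7] [565.7 224.8  53. ]
large_round_top 0.84 [262.9, 197.0] [563.8 226.1  63. ]
```

View pics/t4.png

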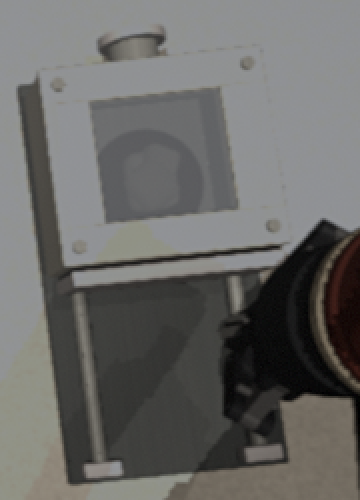

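The picture shows the door flush against the box. On to the button, with the networks agreeing on about (565,225).

```bash
python3 -m crank '[{"dx":30,"dy":-15,"dz":0,"wx":0,"wy":0,"wz":0,"claw":0},{"dx":65,"dy":-33,"dz":0,"wx":0,"wy":0,"wz":0,"claw":0},{"dx":100,"dy":-51,"dz":0,"wx":0,"wy":0,"wz":0,"claw":0},{"dx":135,"dy":-68,"dz":0,"wx":0,"wy":0,"wz":0,"claw":0},{"dx":170,"dy":-86,"dz":0,"wx":0,"wy":0,"wz":0,"claw":0}]' && python3 -m crank '[{"dx":35,"dy":-18,"dz":0,"wx":0,"wy":0,"wz":0,"claw":0},{"dx":70,"dy":-35,"dz":0,"wx":0,"wy":0,"wz":0,"claw":0},{"dx":105,"dy":-53,"dz":0,"wx":0,"wy":0,"wz":0,"claw":0},{"dx":140,"dy":-71,"dz":0,"wx":0,"wy":0,"wz":0,"claw":0},{"dx":170,"dy":-86,"dz":0,"wx":0,"wy":0,"wz":0,"claw":0}]' && python3 -m crank '[{"dx":30,"dy":-15,"dz":0,"wx":0,"wy":0,"wz":0,"claw":0},{"dx":58,"dy":-29,"dz":20,"wx":0,"wy":0,"wz":0,"claw":0},{"dx":58,"dy":-29,"dz":55,"wx":0,"wy":0,"wz":0,"claw":0},{"dx":58,"dy":-29,"dz":85,"wx":0,"wy":0,"wz":0,"claw":0},{"dx":58,"dy":-29,"dz":85,"wx":0,"wy":0,"wz":0,"claw":0}]'
python3 - <<'E'
from h import *
print(shift([565,225,63]),manip.get_obs()["joint_positions"].round())
im=manip.camera("scene"); cv2.imwrite("pics/s5.png",im[180:400,320:540][...,::-1].repeat(2,0).repeat(2,1))
E
```

```text
time: 7.12
tool_pos: [554.1, -29.7, 194.5]
tool_rot: [179.9, -0.0, 60.1]
force: [0.7, 0.7, 1.0]
width: -0.0
grip_force: 0.0
time: 7.53
tool_pos: [563.4, 161.7, 194.6]
tool_rot: [180.0, -0.0, 60.1]
force: [0.8, 0.4, 0.4]
width: 0.2
grip_force: 0.0
time: 7.95
tool_pos: [563.5, 223.9, 102.6]
tool_rot: [-179.6, 0.3, 60.2]
force: [-0.7, -0.2, -1.0]
width: 0.1
grip_force: 0.0
(array([ 1.9,  1.1, 39.6]), 0) [  9.   9.  -5.  77.  -0. 129.]
```

View pics/s5.png

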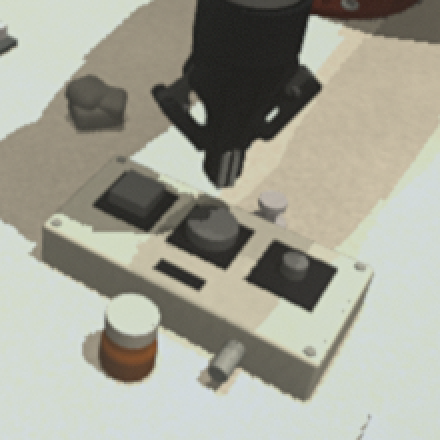

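The fingers hang over the large middle cap, clear of both neighbours and of the stub and jar. Now I'll descend and press.

```bash
python3 -m crank '[{"dx":2,"dy":1,"dz":15,"wx":0,"wy":0,"wz":0,"claw":0},{"dx":2,"dy":1,"dz":28,"wx":0,"wy":0,"wz":0,"claw":0},{"dx":2,"dy":1,"dz":36,"wx":0,"wy":0,"wz":0,"claw":0},{"dx":2,"dy":1,"dz":36,"wx":0,"wy":0,"wz":0,"claw":0}]' && python3 -m crank '[{"dx":0,"dy":0,"dz":3,"wx":0,"wy":0,"wz":0,"claw":0},{"dx":0,"dy":0,"dz":6,"wx":0,"wy":0,"wz":0,"claw":0},{"dx":0,"dy":0,"dz":8,"wx":0,"wy":0,"wz":0,"claw":0},{"dx":0,"dy":0,"dz":8,"wx":0,"wy":0,"wz":0,"claw":0}]'
```

```text
time: 8.33
tool_pos: [568.4, 224.6, 72.3]
tool_rot: [-179.9, 0.1, 60.2]
force: [-1.8, 0.4, -0.2]
width: 0.3
grip_force: 0.0
time: 8.67
tool_pos: [569.0, 225.0, 65.2]
tool_rot: [180.0, 0.0, 60.3]
force: [-0.4, -0.2, -0.2]
width: 0.2
grip_force: 0.0
```

```bash
python3 -m crank '[{"dx":-2,"dy":-3.5,"dz":0,"wx":0,"wy":0,"wz":0,"claw":0},{"dx":-2,"dy":-3.5,"dz":3,"wx":0,"wy":0,"wz":0,"claw":0},{"dx":-2,"dy":-3.5,"dz":6,"wx":0,"wy":0,"wz":0,"claw":0},{"dx":-2,"dy":-3.5,"dz":8,"wx":0,"wy":0,"wz":0,"claw":0},{"dx":-2,"dy":-3.5,"dz":8,"wx":0,"wy":0,"wz":0,"claw":0}]' && python3 -m crank '[{"dx":0,"dy":0,"dz":1,"wx":0,"wy":0,"wz":0,"claw":0},{"dx":0,"dy":0,"dz":2,"wx":0,"wy":0,"wz":0,"claw":0},{"dx":0,"dy":0,"dz":2,"wx":0,"wy":0,"wz":0,"claw":0}]'
```

```text
time: 9.08
tool_pos: [564.9, 225.1, 57.2]
tool_rot: [-180.0, -0.0, 60.3]
force: [-2.3, 0.9, 4.8]
width: -0.1
grip_force: 2.3
time: 9.33
tool_pos: [565.0, 225.1, 55.4]
tool_rot: [-180.0, -0.0, 60.3]
force: [-1.6, 1.4, 5.3]
width: -0.2
grip_force: 2.8
```

```bash
python3 -m crank '[{"dx":0,"dy":0,"dz":0.7,"wx":0,"wy":0,"wz":0,"claw":0},{"dx":0,"dy":0,"dz":1.4,"wx":0,"wy":0,"wz":0,"claw":0},{"dx":0,"dy":0,"dz":1.4,"wx":0,"wy":0,"wz":0,"claw":0},{"dx":0,"dy":0,"dz":1.4,"wx":0,"wy":0,"wz":0,"claw":0}]'
```

```text
time: 9.67
tool_pos: [565.0, 225.1, 55.0]
tool_rot: [180.0, -0.0, 60.3]
force: [-5.7, 0.1, 12.0]
width: 0.1
grip_force: 5.9
```

The button has bottomed out: force is 12 N at z = 55, the full 8 mm down. Now I'll withdraw straight up.

```bash
python3 -m crank '[{"dx":0,"dy":0,"dz":-5,"wx":0,"wy":0,"wz":0,"claw":0},{"dx":0,"dy":0,"dz":-15,"wx":0,"wy":0,"wz":0,"claw":0},{"dx":0,"dy":0,"dz":-45,"wx":0,"wy":0,"wz":0,"claw":0},{"dx":0,"dy":0,"dz":-80,"wx":0,"wy":0,"wz":0,"claw":0},{"dx":0,"dy":0,"dz":-115,"wx":0,"wy":0,"wz":0,"claw":0}]' && python3 -m crank '[{"dx":-20,"dy":-30,"dz":-20,"wx":0,"wy":0,"wz":0,"claw":0},{"dx":-38,"dy":-60,"dz":-30,"wx":0,"wy":0,"wz":0,"claw":0},{"dx":-50,"dy":-87,"dz":-30,"wx":0,"wy":0,"wz":0,"claw":0},{"dx":-50,"dy":-87,"dz":-30,"wx":0,"wy":0,"wz":0,"claw":0},{"dx":-50,"dy":-87,"dz":-30,"wx":0,"wy":0,"wz":0,"claw":0}]'
python3 - <<'E'
from h import *
cv2.imwrite("pics/s6.png",manip.camera("scene")[...,::-1])
E
```

```text
time: 10.08
tool_pos: [564.3, 224.8, 169.8]
tool_rot: [-179.9, 0.1, 60.3]
force: [0.9, 0.2, 0.2]
width: -0.1
grip_force: 0.0
time: 10.5
tool_pos: [464.0, 225.0, 199.6]
tool_rot: [179.9, -0.0, 60.3]
force: [0.1, -0.1, 0.4]
width: -0.2
grip_force: 0.0
```

View pics/s6.png

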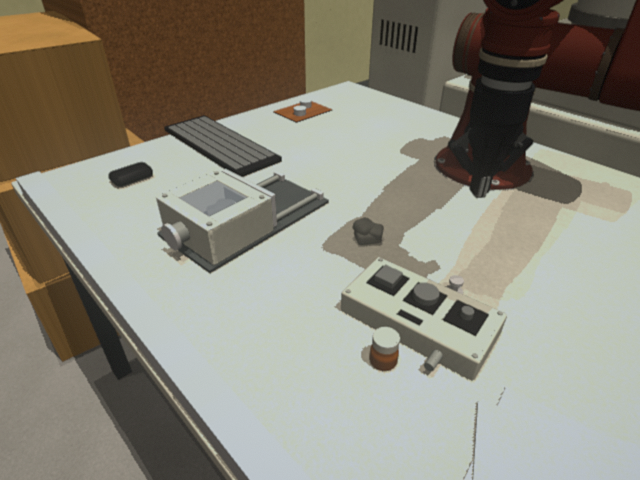

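The drawer is shut, the buttons are up, and the stone (368,230), stub (456,283) and jar (385,348) stand where they were. The arm is clear.

```bash
python3 -c "
from workcell import manip
print(manip.close_job())"
```

```text
the job is handed in; nothing more can be done
None
```

I pushed the drawer shut to its hard stop, then pressed the large round button fully down and let it come back up. The stone, stub and jar were left where they stood, the arm was withdrawn, and the job is handed in; no verdict came back.

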